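# Secure the bean cooler's stirrer with its push-on retainer clip

## Task

The stirrer of the coffee bean cooler is back from the wash and sits too high on its drive shaft, covering the groove. Push the stirrer fully down onto its shoulder, then take the intact blue retainer clip from the mat and press it sideways into the shaft groove just above the hub until it snaps fully home, and let go of it. Push firmly but gently, without forcing anything, and leave the other things on the mat and counter where they are.

Things in the scene. Friction and masses are not known exactly. Their poses are not given: they have to be found in the camera images.
- cooler: coffee bean cooler, fixed: round grey blower base (256 mm across) under a round steel sieve tray, 300 mm across; tray rim 135 mm and sieve floor 82 mm above the counter. Origin: centre of its underside; z up. The drive shaft stands upright in the tray; its drive is rubber-mounted, so the shaft stands 3.5 mm off the tray's centre, to any side; its height is adjustable (see the stirrer)
- sieve (a point): centre of the tray's sieve floor, 82 mm above the counter, near the shaft's foot. With the stirrer fully down the shaft's groove begins at the level of the hub's top: 5.5 mm high, 16 mm core, open on every side; above it the shaft ends in a steel head 22 mm across, 16 mm high, top edge chamfered. Hub and shaft bear 35 N at most
- stirrer (a joint): height in m of the stirrer above its shoulder on the shaft: 0 = fully down; starts 0.006 to 0.014. Stiff on the shaft: slides at about 8 N, stays where left; hard stop at 0. Its aluminium hub, a ring 60 mm across, 28 mm high, then has its flat top 135 to 147 mm above the counter (not measured). Three level paddle arms, 12 mm wide, reach 119 mm out, 16 to 22 mm below the hub's top
- clip: blue plastic push-on clip, about 22 g, flat on the mat. Origin: underside, at the seat point that must reach the shaft axis; z up, +x out of its open mouth. 4 mm thick; back bridge x -13 to -8.3 mm; two sprung arms along x to 8 mm (33 mm over both) ending in rounded nubs at x 6 mm, 12 mm apart. Thumb grip centred at x -32 mm: 16 mm along x, 12 mm wide along y, 22 mm tall from the underside
- clip_seat (a point): the blue clip's origin again. Pushed on along the clip's +x, level (1.5 mm of height to spare in the groove), its nubs meet the core with this point about 12 mm short of the shaft axis; the arms spread at 10 to 15 N and snap over the core when it is 3 to 6 mm short, then the bridge stops hard on the core at the axis. More than 30 N would crack it
- clip_left (a joint): spread in rad of the blue clip's +y arm: 0 = relaxed (also when fully seated), about 0.11 = spread over the core
- clip_right (a joint): spread in rad of the blue clip's -y arm, likewise
- mat: beige silicone baking mat, 260 x 190 x 3 mm, lying fixed on the counter; origin at the centre of its underside
- old_clip: worn-out black clip of the same shape with one arm broken off, lying on the mat; not to be used. Origin and axes as for the blue clip
- knob_nut: knurled brass nut, 30 mm across, 18 mm tall, lying on the mat; origin at the centre of its underside
- cup: white mug, 74 mm across, 62 mm tall; origin at the centre of its underside
- praline_jar: amber jar with a red cap, 72 mm across, 95 mm tall; origin at the centre of its underside
- gift_box: gift box, 90 x 130 x 52 mm; origin at the centre of its underside
- tamper: coffee tamper standing upright, 58 mm across, 82 mm tall; origin at the centre of its underside
- brush: cleaning brush, 170 mm long, lying along its x; origin at the centre of its underside
- scoop: copper coffee scoop, 48 mm across, 38 mm tall, with an 80 mm handle along its +y; origin at the centre of the bowl's underside

How it is judged:
By the outcome, as a careful person would: the job done as asked, in the order asked, and still so for the second after the job is handed in, with the robot touching nothing.
It also fails if it takes over 64 s, if anything falls off the work surface, if the arm or the gripper's body presses on something with over 40 N, if the wrist force passes 120 N, or if a joint passes its speed limit or range.

## Robot

A 6-joint arm with a two-finger parallel gripper is mounted at the origin on the work surface. World frame = base frame: x ahead of the robot, y to its left, z up, the work surface at z = 0. Lengths are in mm, angles in rad, forces in N, time in s.
With the tool pointing down it reaches from about 400 to 925 mm from the base axis. Payload 12.5 kg.
Tool frame: the origin (TCP) lies midway between the tips of the shut fingers; the grasp point (between the pads) lies 19 mm behind it (env.grip_depth is the distance from the TCP to the grasp point, in mm); z points along the fingers, y is the line along which they close (so a half turn about z gives the same grasp; the last joint's range is limited). The gripper opens to 95 mm and grips with 3 to 60 N. Pads are 20 mm wide; open, the fingers measure 119 mm over their backs; the gripper's body (75 mm by 180 mm) begins 59 mm behind the grasp point.
Start: joints at [1.127, 0.491, 1.559, -0, 1.092, -0.106], TCP at [207.117, 589.703, 214.661] pointing down, gripper open.
Joint ranges: [-3.1, 3.1], [-0.84, 2.19], [0.05, 2.79], [-1.13, 4.28], [0.06, 2.93], [-2.69, 2.69]. Speed limits (rad/s): [2.22, 2.22, 2.79, 3.14, 3.14, 3.14].

## Interface

Orientations are given as [roll, pitch, yaw] about the fixed x, y, z axes, in that order (R = Rz(yaw) Ry(pitch) Rx(roll)).
In Python, from cell import monitor, viewer, order, env gives the robot as it stands.
- The arm moves only by the tool move_arm, never from a script. Its argument "moves" is one flat list of numbers, 4 for each row, row after row: the shift along the tool's x, y, z normalised to -1 to 1, where 1 is 0.15 m, then the turn about the tool's z normalised to -1 to 1, where 1 is pi/2 rad. A call has 1 to 10 rows; each row shifts and turns the commanded pose from where the row before left it, along the tool's axes as they then stand; what a row does not reach is not made up. A row lasts 1/8 s, in which the tool goes at most 62.5 mm and 10.7 degrees, less where a joint would pass 70% of its speed; a pose out of reach is approached as far as the arm can. A call with a number of a shift or a turn outside -1 to 1 is refused whole. A call with a gripper value outside its range is refused whole. "claw" is the finger opening in mm, from 0 to 95.1, set as the call begins (left out, the last holds). The fingers move at their own pace and stop on an object; the grip force is fixed at half the most. Time passes only in rows, so rows that do not move let the fingers close. It gives the time, the measured TCP pose, the force, the opening and the grip force at its end, in the units of the state.
- monitor.state(): the state, without advancing time (a new reading comes with each control period).
- viewer.read_camera(name): name is "scene" or "top" or "wrist"; returns the picture (400x640x3 uint8, red, green, blue); there is no depth.
- viewer.camera_info(name): a dict with "K" (3x3 intrinsics, pixels), "camera_from_world" (4x4, takes a point from world to camera coordinates). Camera axes: x right, y down, z forward; pixel columns grow to the right and rows downward; lengths in mm; the calibration is good to about 2 mm. A picture is of the moment at which its call begins: read the wrist's pose just before it. camera_info takes no time and is no camera call; for the wrist camera it gives the pose at the moment of the call.
- order.job_done(): hands the job in; it is judged then, once.
The state is a dict: "t": time; "joints": joint angles; "qvel": joint speeds; "tau": joint torques, N m; "eef_pos": TCP position; "tcp_rot": TCP orientation; "ft_force": force on the tool from outside, world axes, zero at the start; "moment": the same for the moment, N m; "opening": opening from 0.0 (shut) to 1.0 (fully open); "grip_force": force on a finger pad.
Only numpy, scipy, OpenCV 4.12 (cv2) and the standard library are available. Lean on these libraries where they do the work, as an engineer would, in place of code of your own. Each camera call takes 0.05 s, during which the arm holds its last target. There are 200 camera calls.

## Working session

There is one attempt and no reset: what is moved stays moved. The work goes in short steps, Python scripts to look and compute and a tool call to move; the robot and the scene stay as the last step left them, time stands still between calls to the robot, and variables do not carry over. Pictures are saved under pics/ and viewed, at most 10 in all, crops included, and the job is handed in when it is done.

Besides the shell and the picture viewer there is one more tool, called after ">>>" as name(argument=value, ...), one argument or row to a line, values as JSON. move_arm: Moves the arm, as the interface text tells. Scaled input: -1 to 1 covers 0.15 m each way for a shift and pi/2 rad each way for a turn. Its arguments: {"type":"object","properties":{"moves":{"type":"array"},"claw":{"type":"number"}},"required":["moves"]}

```bash
mkdir -p pics; ls; cat > h.py <<'E'
import numpy as np, cv2
from cell import monitor, viewer, order, env
def grab(n,fn=None):
    im=np.ascontiguousarray(viewer.read_camera(n)[:,:,::-1]); 
    if fn: cv2.imwrite('pics/'+fn,im)
    return im
def ray(n,u,v,info=None):
    i=info or viewer.camera_info(n); K=np.array(i['K']);T=np.array(i['camera_from_world'])
    d=T[:3,:3].T@np.linalg.inv(K)@[u,v,1]; c=-T[:3,:3].T@T[:3,3]; return c,d
def onz(n,u,v,z,info=None):
    c,d=ray(n,u,v,info); return c+d*(z-c[2])/d[2]
def proj(n,p,info=None):
    i=info or viewer.camera_info(n); K=np.array(i['K']);T=np.array(i['camera_from_world'])
    q=K@(T[:3,:3]@np.array(p,float)+T[:3,3]); return q[:2]/q[2]
E
python3 - <<'E'
from h import *
s=monitor.state();print(s)
a=grab('scene','s0.png');b=grab('top','t0.png')
for n in('scene','top','wrist'):
    c,d=ray(n,320,200);print(n,c,d)
    print(viewer.camera_info(n)['K'][0])
E
```

```text
pics
{'t': 0.0, 'joints': array([ 1.12740076e+00,  4.91558137e-01,  1.55946890e+00,  4.46208123e-05,
        1.09168403e+00, -1.05561804e-01]), 'qvel': array([ 0.00208717, -0.00293295, -0.00171174,  0.00052361, -0.00048152,
       -0.00117449]), 'tau': array([-5.72866084e-04, -6.12651300e+01, -2.58188832e+01,  6.91056973e-02,
        4.82045521e-02, -6.87967690e-05]), 'eef_pos': array([206.99126238, 589.46528531, 214.05593321]), 'tcp_rot': array([-3.14048463e+00, -1.57196200e-04,  2.80373821e+00]), 'ft_force': array([-0.44233285, -0.39361906,  0.02774767]), 'moment': array([-0.0612261 ,  0.02417327, -0.02488497]), 'grip_force': 0.0, 'opening': 0.9978287757672663}
scene [1078.53903531 -713.30334268  939.33729618] [-0.43692341  0.54881656 -0.7127997 ]
[422.02772745   0.         322.17413225]
top [ 255.0857154     7.41767569 1447.43384001] [ 0.21442701 -0.00676347 -0.97673891]
[440.29343422   0.         318.83693074]
wrist [138.1341654  613.68518812 383.17244291] [ 0.24481077 -0.08722691 -0.96564234]
[283.10051456   0.         320.28454541]
```

View pics/t0.png

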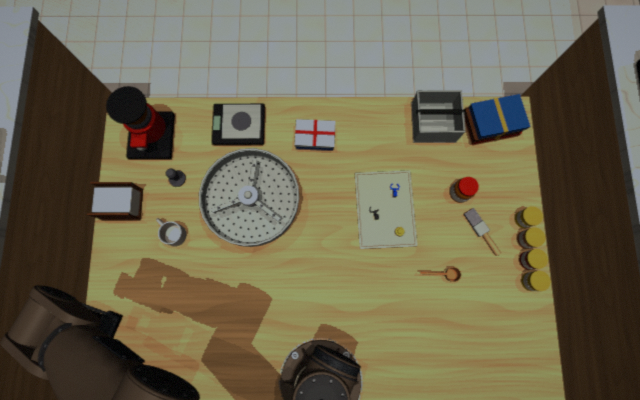

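View pics/s0.png

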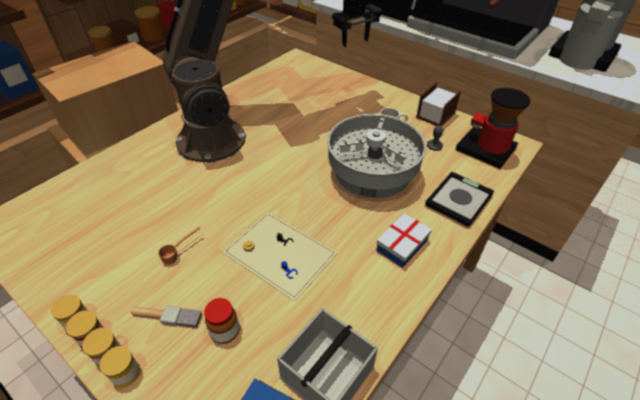

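The top view shows the hub at about (248,196), the blue clip at (394,190), the black clip at (375,212) and the nut at (399,231). The scene view agrees: hub about (376,140), clip (289,270).

```bash
python3 - <<'E'
from h import *
print('shaft',onz('top',248,195,165),'clip',onz('top',394,190,8))
# two-view shaft head
c1,d1=ray('top',248,195);c2,d2=ray('scene',376,133)
A=np.array([d1,-d2]).T;k=np.linalg.lstsq(A,c2-c1,rcond=None)[0];print(c1+k[0]*d1,c2+k[1]*d2)
b=cv2.imread('pics/t0.png');h=cv2.cvtColor(b,cv2.COLOR_BGR2HSV)
m=cv2.inRange(h,(105,120,60),(130,255,255));m[:, :350]=0;m[:,430:]=0
n,_,st,ce=cv2.connectedComponentsWithStats(m);print(st,ce)
big=cv2.resize(np.hstack([b[150:250,350:420],b[150:250,200:300]]),None,fx=4.5,fy=4.5,interpolation=cv2.INTER_CUBIC);cv2.imwrite('pics/t0c.png',big)
E
```

```text
shaft [552.72176958 213.60370109 165.        ] clip [ 604.62336825 -251.82697666    8.        ]
[553.20490829 213.93839324 162.91828502] [556.17847236 216.53200863 164.02540422]
[[     0      0    640    400 255962]
 [   397    184      2      3      3]
 [   391    187      8      9     35]] [[319.48883037 199.50134786]
 [397.66666667 185.        ]
 [394.48571429 190.88571429]]
```

View pics/t0c.png

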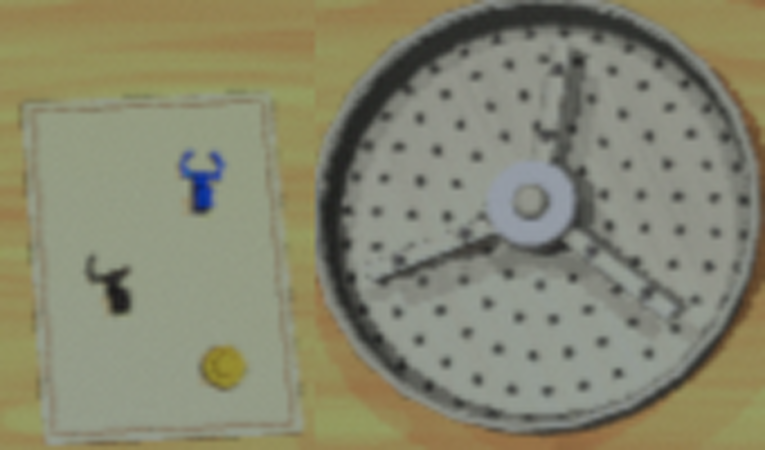

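>>> move_arm(
  moves=[0,0,0,-0.1076,0,0,0,-0.1076],
  claw=34,
)

```text
t: 0.35
eef_pos: [207.0, 589.6, 214.3]
tcp_rot: [-3.141, -0.0, -3.136]
ft_force: [-0.0, -0.1, 0.1]
opening: 0.841
grip_force: 0.0
```

>>> move_arm(
  moves=[-0.231,-0.25,-0.024,0,-0.231,-0.25,-0.024,0,-0.231,-0.25,-0.024,0,-0.231,-0.25,-0.024,0,-0.231,-0.25,-0.024,0,-0.231,-0.25,-0.024,0,-0.231,-0.25,-0.024,0,-0.231,-0.25,-0.024,0,-0.231,-0.25,-0.024,0,-0.231,-0.25,-0.024,0],
)

```text
t: 1.6
eef_pos: [554.6, 213.4, 250.5]
tcp_rot: [3.142, -0.0, -3.141]
ft_force: [0.1, 1.8, 0.6]
opening: 0.354
grip_force: 0.0
```

>>> move_arm(
  moves=[0,0,0,0,0,0,0,0,0,0,0,0],
)

```text
t: 1.98
eef_pos: [553.0, 215.6, 250.6]
tcp_rot: [3.141, -0.0, -3.14]
ft_force: [-0.1, -0.4, 0.0]
opening: 0.356
grip_force: 0.0
```

```bash
python3 - <<'E'
from h import *
s=monitor.state();print(s['t'],s['eef_pos'],s['tcp_rot'],s['opening'],s['ft_force'])
grab('wrist','w1.png'); print(proj('wrist',[553,214,165]),proj('wrist',s['eef_pos']))
E
```

```text
1.975 [552.97269576 215.59471597 250.56405163] [ 3.14149166e+00 -3.71137547e-04 -3.14017860e+00] 0.3562105871379334 [-0.07986762 -0.42024845  0.01493578]
[318.24903892 204.52729088] [319.95211401 241.11848467]
```

View pics/w1.png

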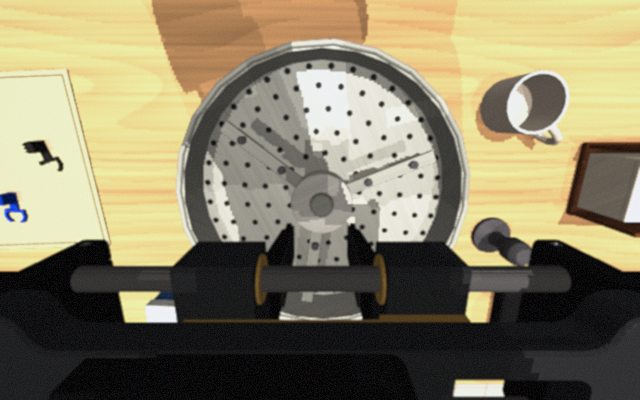

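The head is at about (321,205) and the hub ring around it is about 54 px wide, with the fingers below the ring. I'll refine the centre numerically.

```bash
python3 - <<'E'
from h import *
im=cv2.imread('pics/w1.png');x0,y0=280,160
c=cv2.resize(im[y0:y0+80,x0:x0+80],None,fx=6,fy=6,interpolation=cv2.INTER_CUBIC)
g=cv2.GaussianBlur(cv2.cvtColor(c,cv2.COLOR_BGR2GRAY),(9,9),2)
for r0,r1,z in((55,95,162),(140,200,150)):
    h=cv2.HoughCircles(g,cv2.HOUGH_GRADIENT,1,30,param1=60,param2=15,minRadius=r0,maxRadius=r1)
    if h is None: continue
    for q in h[0][:3]:
        u,v=q[0]/6+x0,q[1]/6+y0;print(u,v,q[2]/6,onz('wrist',u,v,z)); cv2.circle(c,(int(q[0]),int(q[1])),int(q[2]),(0,255,0),1)
cv2.imwrite('pics/w1c.png',c)
E
```

```text
(no output)
```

View pics/w1c.png

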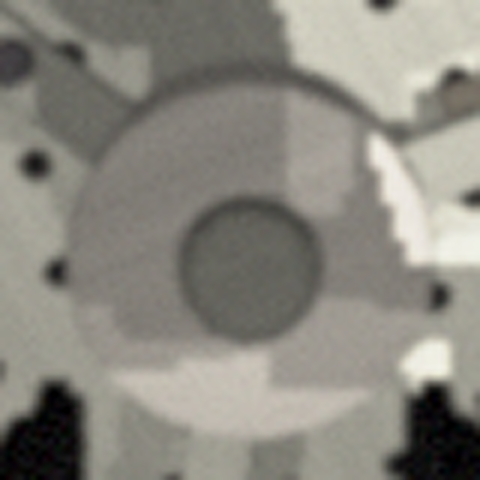

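The head circle is at (321.9,205.0) with r 12 px. The hub circle is at (321.5,203.1) with r 30.2 px.

```bash
python3 - <<'E'
from h import *
s=monitor.state();print(s['eef_pos'])
for z in (157,162,168):print('head',onz('wrist',321.9,205,z))
for z in (145,150,155):print('hub',onz('wrist',321.5,203.1,z))
print(ray('wrist',320,200))
E
```

```text
[553.00695389 215.66188109 250.64087411]
head [555.76341955 217.47792538 157.        ]
head [554.32130954 217.44037158 162.        ]
head [552.59077751 217.39530702 168.        ]
hub [557.23233305 217.15884698 145.        ]
hub [555.82648299 217.12874133 150.        ]
hub [554.42063293 217.09863569 155.        ]
(array([479.99382639, 215.50481922, 419.70392757]), array([ 2.60124425e-01,  4.84985702e-04, -9.65578072e-01]))
```

>>> move_arm(
  moves=[-0.01,0.01,0,0,0,0,0.2,0,0,0,0.2,0,0,0,0.16,0,0,0,0,0,0,0,0,0],
  claw=29,
)

```text
t: 2.78
eef_pos: [555.6, 216.7, 167.6]
tcp_rot: [3.141, 0.001, -3.141]
ft_force: [0.1, 0.2, -0.6]
opening: 0.307
grip_force: 0.0
```

>>> move_arm(
  moves=[0,0,0.013,0,0,0,0.013,0],
)

```text
t: 3.02
eef_pos: [555.4, 216.4, 163.4]
tcp_rot: [3.141, 0.001, -3.141]
ft_force: [0.4, 0.2, -0.7]
opening: 0.304
grip_force: 0.0
```

>>> move_arm(
  moves=[0,0,0.013,0,0,0,0.013,0],
)

```text
t: 3.28
eef_pos: [555.3, 216.3, 159.2]
tcp_rot: [3.141, 0.0, -3.141]
ft_force: [-2.3, -0.1, 8.3]
opening: 0.308
grip_force: 4.1
```

>>> move_arm(
  moves=[0,0,0.01,0,0,0,0.01,0],
)

```text
t: 3.52
eef_pos: [555.3, 216.3, 156.5]
tcp_rot: [3.141, 0.001, -3.141]
ft_force: [-2.3, -1.2, 8.7]
opening: 0.304
grip_force: 4.1
```

>>> move_arm(
  moves=[0,0,0.01,0,0,0,0.01,0,0,0,0.01,0,0,0,0.01,0],
)

```text
t: 4.03
eef_pos: [555.3, 216.3, 150.6]
tcp_rot: [3.141, 0.001, -3.141]
ft_force: [-3.2, -0.8, 8.1]
opening: 0.306
grip_force: 4.1
```

>>> move_arm(
  moves=[0,0,0.007,0,0,0,0.007,0],
)

```text
t: 4.28
eef_pos: [555.3, 216.3, 148.5]
tcp_rot: [3.141, 0.001, -3.141]
ft_force: [-2.7, -2.1, 7.7]
opening: 0.308
grip_force: 4.1
```

>>> move_arm(
  moves=[0,0,0.004,0,0,0,0.004,0],
)

```text
t: 4.53
eef_pos: [555.3, 216.3, 147.3]
tcp_rot: [3.141, 0.001, -3.141]
ft_force: [-2.6, -0.7, 7.9]
opening: 0.307
grip_force: 4.0
```

>>> move_arm(
  moves=[0,0,0.004,0,0,0,0.003,0],
)

```text
t: 4.78
eef_pos: [555.3, 216.3, 146.2]
tcp_rot: [3.141, 0.001, -3.141]
ft_force: [-1.9, -0.3, 8.0]
opening: 0.304
grip_force: 4.0
```

>>> move_arm(
  moves=[0,0,0.003,0,0,0,0,0],
)

```text
t: 5.03
eef_pos: [555.3, 216.3, 146.1]
tcp_rot: [3.141, 0.001, -3.141]
ft_force: [-3.4, -1.1, 10.6]
opening: 0.308
grip_force: 5.2
```

>>> move_arm(
  moves=[0,0,0.003,0,0,0,0,0],
)

```text
t: 5.28
eef_pos: [555.3, 216.3, 146.0]
tcp_rot: [3.141, 0.001, -3.141]
ft_force: [-3.5, -1.0, 13.8]
opening: 0.303
grip_force: 7.1
```

>>> move_arm(
  moves=[0,0,0.006,0,0,0,0,0],
)

```text
t: 5.52
eef_pos: [555.4, 216.3, 145.9]
tcp_rot: [3.141, 0.002, -3.141]
ft_force: [-6.4, -3.1, 22.4]
opening: 0.307
grip_force: 10.8
```

>>> move_arm(
  moves=[0,0,-0.15,0,0,0,-0.35,0,0,0,-0.2,0,0,0,0,0,0,0,0,0],
)

```text
t: 6.15
eef_pos: [554.8, 216.2, 247.7]
tcp_rot: [-3.141, -0.001, -3.141]
ft_force: [0.1, -0.3, -0.7]
opening: 0.305
grip_force: 0.0
```

```bash
python3 - <<'E'
from h import *
s=monitor.state();print(s['t'],s['eef_pos'],s['tcp_rot'])
im=grab('wrist','w2.png');x0,y0=260,140
i=viewer.camera_info('wrist');print(proj('wrist',[555,217,146]))
cv2.imwrite('pics/w2c.png',cv2.resize(im[y0:y0+100,x0:x0+120],None,fx=6,fy=6,interpolation=cv2.INTER_CUBIC))
E
```

```text
6.15 [554.78710363 216.16250975 247.68253374] [-3.14131196e+00 -1.26742783e-03 -3.14134286e+00]
[320.94594754 200.59413259]
```

View pics/w2c.png

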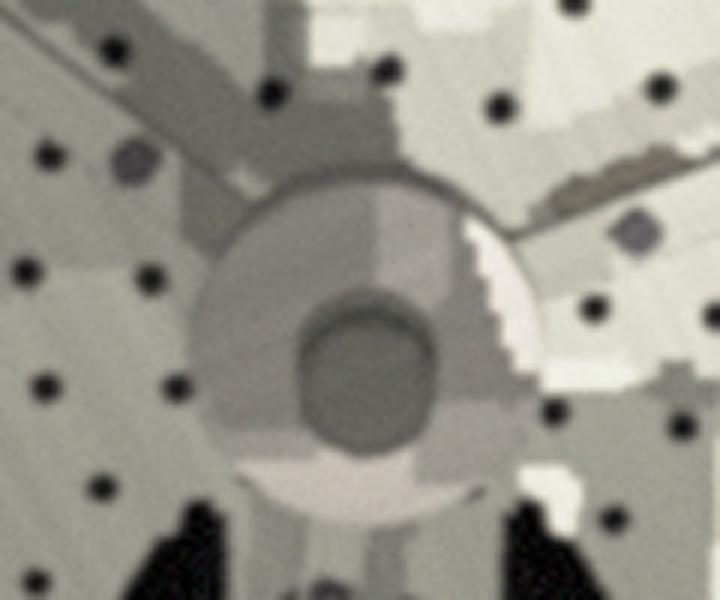

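The head is at (320.9,204.2) and the hub at (320.8,198.9). The hub is now seated: force rose to 22 N at z = 146.0. Next is the clip.

```bash
python3 - <<'E'
from h import *
print(onz('wrist',320.9,204.2,167.5),onz('wrist',320.8,198.9,146))
s=monitor.state();print(s['eef_pos'])
E
```

```text
[552.61461126 216.89528275 167.5       ] [553.26590847 216.85447562 146.        ]
[554.74123285 216.12736572 247.36037279]
```

>>> move_arm(
  moves=[-0.01,-0.35,0,0,-0.01,-0.35,0,0,-0.02,-0.35,0,0,-0.02,-0.35,0,0,-0.02,-0.35,0,0,-0.02,-0.35,0,0,-0.01,-0.35,0.2,0,-0.01,-0.35,0.3,0,-0.01,-0.3,0.3,0,0,0,0,0],
  claw=34,
)

```text
t: 7.45
eef_pos: [572.6, -244.6, 128.8]
tcp_rot: [3.138, -0.007, 3.139]
ft_force: [-0.0, -0.4, 0.4]
opening: 0.356
grip_force: 0.0
```

>>> move_arm(
  moves=[0,0,0,0,0,0,0,0],
)

```text
t: 7.7
eef_pos: [575.1, -241.9, 134.8]
tcp_rot: [-3.141, 0.001, -3.14]
ft_force: [0.4, 0.6, 0.5]
opening: 0.36
grip_force: 0.0
```

```bash
python3 - <<'E'
from h import *
s=monitor.state();print(s['t'],s['eef_pos'],s['tcp_rot'])
im=grab('wrist','w3.png')
h=cv2.cvtColor(im,cv2.COLOR_BGR2HSV)
m=cv2.inRange(h,(105,120,50),(130,255,255));n,_,st,ce=cv2.connectedComponentsWithStats(m)
for a,b in zip(st,ce):
  if a[4]>40: print(a,b)
k=1+np.argmin([np.hypot(*(c-[320,200])) if a[4]>80 else 999 for a,c in zip(st[1:],ce[1:])])
x,y,w,hh=st[k][:4];x0,y0=max(0,x-15),max(0,y-15);c=im[y0:y+hh+15,x0:x+w+15];print(x0,y0)
f=min(780/c.shape[1],580/c.shape[0],8);f=int(f);print(f);cv2.imwrite('pics/w3c.png',cv2.resize(c,None,fx=f,fy=f,interpolation=cv2.INTER_CUBIC))
E
```

```text
7.7 [ 575.09357217 -241.89861945  134.75325722] [-3.14113951e+00  1.22209388e-03 -3.14018692e+00]
[     0      0    640    400 255604] [319.50581759 199.46467974]
[297 198  27  40 383] [310.46214099 216.73890339]
282 183
8
```

View pics/w3c.png

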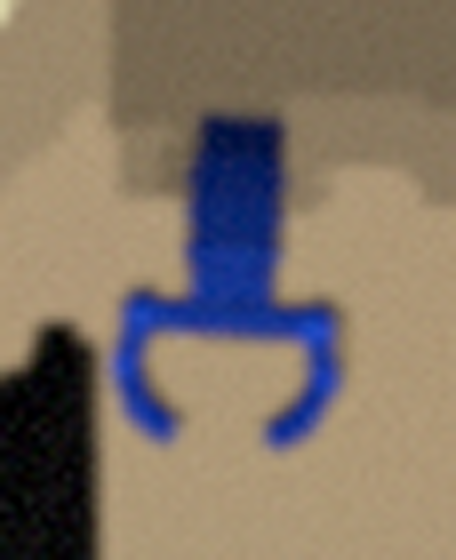

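The blue clip's mouth points down in the image (world +x). The bridge back edge runs from (298.2,219.9) to (323.9,221.5) px, the nub midpoint is about (309.6,238), and the grip top is at about (312.4,198–206).

```bash
python3 - <<'E'
from h import *
def P(cx,cy,z): 
    p=onz('wrist',282+(cx+.5)/8-.5,183+(cy+.5)/8-.5,z); return p
bl,br=P(128,295,7),P(338,307,7);nl,nr=P(172,445,7),P(270,447,7)
al,ar=P(115,370,7),P(342,375,7)
print('bridge',bl,br,'tips',nl,nr,'arms',al,ar)
print('gripback top', P(205,118,25),P(285,121,25))
print('neck', P(190,285,7),P(272,290,7))
a=(bl+br)/2;b=(nl+nr)/2;print('axis yaw',np.degrees(np.arctan2(b[1]-a[1],b[0]-a[0])),np.degrees(np.arctan2(-(br-bl)[0],(br-bl)[1])),np.linalg.norm(a-b))
u=np.array([np.cos(-.065),np.sin(-.065),0]);print('seat',a+13*u,b-8*u,'grip',a-19*u,b-40*u)
E
```

```text
bridge [ 604.63031042 -266.81282194    7.        ] [ 606.34495811 -237.75267385    7.        ] tips [ 626.93195413 -261.04419122    7.        ] [ 627.21622964 -247.23714127    7.        ] arms [ 615.68571704 -268.8410369     7.        ] [ 616.38624631 -237.14610471    7.        ]
gripback top [ 574.6106605  -255.04905626   25.        ] [ 574.99080084 -244.87122962   25.        ]
neck [ 603.15981291 -258.21805752    7.        ] [ 603.87291765 -246.88977948    7.        ]
axis yaw -4.91925020598797 -3.3767311451569015 21.66626440448381
seat [ 618.46018143 -253.127153      7.        ] [ 619.09098594 -253.62103233    7.        ] grip [ 586.52775763 -251.04861735    7.        ] [ 587.15856214 -251.54249669    7.        ]
```

>>> move_arm(
  moves=[0,0,0,0.043,-0.08,-0.0567,0,0,0,0,0.3,0,0,0,0.33,0,0,0,0,0,0,0,0,0],
  claw=34,
)

```text
t: 8.5
eef_pos: [587.2, -252.6, 41.0]
tcp_rot: [-3.141, 0.002, 3.075]
ft_force: [-0.4, 0.1, 0.4]
opening: 0.361
grip_force: 0.0
```

```bash
python3 - <<'E'
from h import *
s=monitor.state();print(s['t'],s['eef_pos'],s['tcp_rot'])
im=grab('wrist','w4.png')
cv2.imwrite('pics/w4c.png',cv2.resize(im[180:330,240:400],None,fx=4,fy=4,interpolation=cv2.INTER_CUBIC))
u=np.array([np.cos(-.068),np.sin(-.068),0]);v=np.array([-u[1],u[0],0]);g=np.array([586.5,-251.2,0])
for a,b in((-8,-6),(-8,6),(8,-6),(8,6)): print((proj('wrist',g+a*u+b*v+[0,0,25])-[240,180])*4)
E
```

```text
8.5 [ 587.20277893 -252.59285874   41.01386825] [-3.14076333e+00  1.88619110e-03  3.07525063e+00]
[294.02773272 158.81455408]
[363.44111032 158.91014524]
[294.46979923 244.60151135]
[362.43458418 244.69455198]
```

View pics/w4c.png

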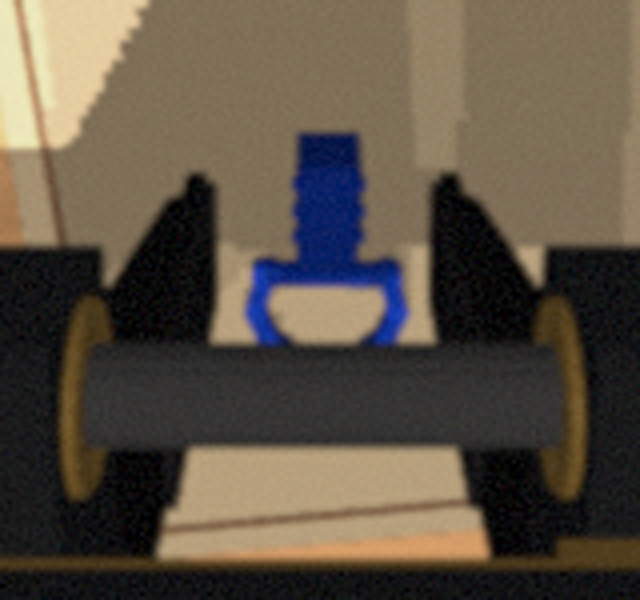

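The grip is centred at about (328,208) in the crop, the fingers at about x 322, and the bridge is level. A small y shift is needed, then descend and grip.

>>> move_arm(
  moves=[0,0.009,0.12,0,0,0,0.08,0,0,0,0.035,0,0,0,0,0,0,0,0,0],
)

```text
t: 9.18
eef_pos: [586.2, -250.8, 4.0]
tcp_rot: [3.141, 0.0, 3.074]
ft_force: [-0.6, -0.2, -0.8]
opening: 0.356
grip_force: 0.0
```

>>> move_arm(
  moves=[0,0,0.005,0,0,0,0,0,0,0,0,0,0,0,0,0,0,0,0,0,0,0,0,0],
  claw=0,
)

```text
t: 9.93
eef_pos: [586.2, -250.8, 3.4]
tcp_rot: [-3.142, 0.0, 3.074]
ft_force: [-0.4, -0.5, 1.7]
opening: 0.125
grip_force: 30.2
```

>>> move_arm(
  moves=[0,0,-0.05,0,0,0,-0.25,0,0,0,-0.35,0,0,0,-0.35,0,0,0,-0.3,0,0,0,0,0],
)

```text
t: 10.68
eef_pos: [587.1, -251.2, 202.4]
tcp_rot: [-3.139, 0.006, 3.074]
ft_force: [0.0, -0.8, -0.8]
opening: 0.124
grip_force: 30.0
```

>>> move_arm(
  moves=[0.0847,0.31,0,0,0.0847,0.31,0,0,0.0847,0.31,0,0,0.0847,0.31,0,0,0.0847,0.31,0,0,0.0847,0.31,0,0,0.0847,0.31,0,0,0.0847,0.31,0,0,0.0847,0.31,0,0,0.0847,0.31,0,0],
)

```text
t: 11.92
eef_pos: [489.7, 223.1, 197.6]
tcp_rot: [-3.141, -0.001, 3.074]
ft_force: [0.9, 0.2, -0.6]
opening: 0.123
grip_force: 30.0
```

>>> move_arm(
  moves=[0,0,0,0,0,0,0,0,0,0,0,0],
)

```text
t: 12.3
eef_pos: [490.8, 220.7, 198.1]
tcp_rot: [-3.141, -0.001, 3.073]
ft_force: [-0.2, 0.1, -1.4]
opening: 0.121
grip_force: 30.0
```

>>> move_arm(
  moves=[0,0,0.2,0,0,0,0.09,0,0,0,0,0,0,0,0,0],
)

```text
t: 12.8
eef_pos: [491.1, 221.6, 155.5]
tcp_rot: [3.141, 0.001, 3.074]
ft_force: [0.9, 0.3, 0.8]
opening: 0.127
grip_force: 30.0
```

```bash
python3 - <<'E'
from h import *
s=monitor.state();print(s['t'],s['eef_pos'],s['tcp_rot'],s['ft_force'])
im=grab('wrist','w5.png');a=grab('scene','s5.png')
c=cv2.resize(im[180:330,235:405],None,fx=4,fy=4,interpolation=cv2.INTER_CUBIC)
q=proj('scene',[540,217,155]).astype(int);print(q)
d=cv2.resize(a[q[1]-20:q[1]+20,q[0]-28:q[0]+29],(680,480),interpolation=cv2.INTER_CUBIC)[:,:]
cv2.imwrite('pics/w5c.png',c);cv2.imwrite('pics/s5c.png',d)
E
```

```text
12.8 [491.07141378 221.61161609 155.49835964] [3.14121071e+00 7.99309634e-04 3.07394976e+00] [0.86724206 0.31606957 0.7898312 ]
[371 133]
```

View pics/w5c.png

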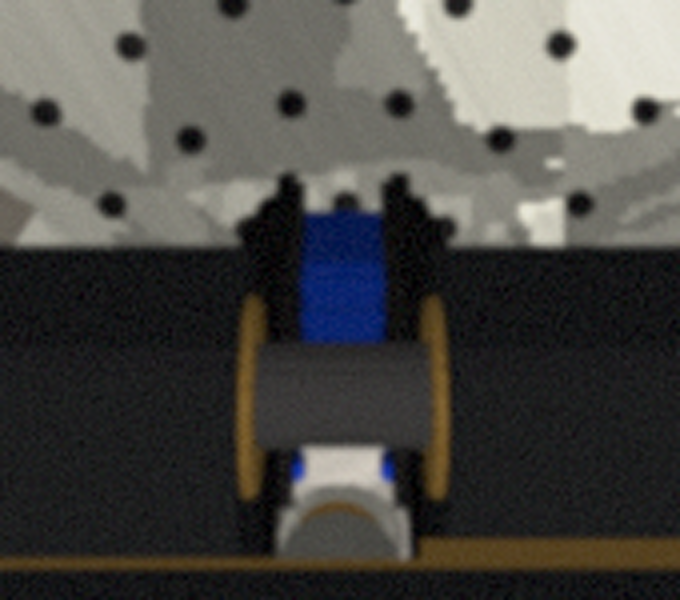

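The clip arms (crop x 297 and 388) and the shaft head (centre about 342) line up laterally. Lowering to groove height.

>>> move_arm(
  moves=[0,0,0.053,0,0,0,0,0,0,0,0,0],
)

```text
t: 13.28
eef_pos: [490.6, 221.8, 146.9]
tcp_rot: [3.142, -0.0, 3.074]
ft_force: [-0.4, -0.8, 0.2]
opening: 0.121
grip_force: 30.0
```

>>> move_arm(
  moves=[-0.03,-0.002,-0.002,0,-0.03,0,0,0,0,0,0,0],
)

```text
t: 13.65
eef_pos: [500.0, 220.8, 147.2]
tcp_rot: [3.141, 0.0, 3.074]
ft_force: [0.0, -0.7, -0.4]
opening: 0.125
grip_force: 30.0
```

>>> move_arm(
  moves=[-0.02,0,0,0,0,0,0,0],
)

```text
t: 13.9
eef_pos: [502.8, 220.6, 147.2]
tcp_rot: [3.141, 0.0, 3.074]
ft_force: [-0.8, -0.6, -1.3]
opening: 0.122
grip_force: 30.0
```

>>> move_arm(
  moves=[-0.02,0,0,0,0,0,0,0],
)

```text
t: 14.15
eef_pos: [505.8, 220.4, 147.2]
tcp_rot: [3.141, 0.0, 3.074]
ft_force: [0.1, 0.7, 0.2]
opening: 0.126
grip_force: 30.0
```

>>> move_arm(
  moves=[-0.014,0,0,0,0,0,0,0],
)

```text
t: 14.4
eef_pos: [507.8, 220.3, 147.2]
tcp_rot: [3.141, 0.0, 3.074]
ft_force: [1.2, -0.3, 0.0]
opening: 0.125
grip_force: 30.0
```

>>> move_arm(
  moves=[-0.01,0,0,0,0,0,0,0],
)

```text
t: 14.65
eef_pos: [509.2, 220.1, 147.1]
tcp_rot: [-3.142, -0.0, 3.074]
ft_force: [-0.4, -0.3, 0.3]
opening: 0.124
grip_force: 30.0
```

>>> move_arm(
  moves=[-0.01,0,0,0,0,0,0,0],
)

```text
t: 14.9
eef_pos: [510.4, 219.9, 147.0]
tcp_rot: [-3.141, -0.001, 3.074]
ft_force: [-2.3, -1.6, -1.0]
opening: 0.124
grip_force: 30.0
```

>>> move_arm(
  moves=[-0.01,0,0,0,0,0,0,0],
)

```text
t: 15.15
eef_pos: [512.2, 219.9, 147.2]
tcp_rot: [-3.142, -0.0, 3.074]
ft_force: [-2.3, -1.3, 0.9]
opening: 0.121
grip_force: 30.0
```

Contact is starting, so I'll continue in small steps.

>>> move_arm(
  moves=[-0.008,0,0,0,0,0,0,0],
)

```text
t: 15.4
eef_pos: [513.8, 219.9, 147.3]
tcp_rot: [3.141, 0.001, 3.074]
ft_force: [-1.7, -1.6, 0.2]
opening: 0.127
grip_force: 30.0
```

>>> move_arm(
  moves=[-0.008,0,0,0,0,0,0,0],
)

```text
t: 15.65
eef_pos: [515.1, 219.8, 147.3]
tcp_rot: [3.141, 0.001, 3.074]
ft_force: [-0.5, -2.4, 1.0]
opening: 0.12
grip_force: 30.0
```

>>> move_arm(
  moves=[-0.007,0,0,0,0,0,0,0],
)

```text
t: 15.9
eef_pos: [516.1, 219.8, 147.3]
tcp_rot: [3.141, 0.001, 3.074]
ft_force: [1.8, -1.4, -1.3]
opening: 0.122
grip_force: 30.0
```

>>> move_arm(
  moves=[-0.007,0,0,0,0,0,0,0],
)

```text
t: 16.15
eef_pos: [517.0, 219.7, 147.3]
tcp_rot: [3.141, 0.001, 3.074]
ft_force: [2.4, -1.8, 0.1]
opening: 0.124
grip_force: 30.0
```

```bash
python3 - <<'E'
from h import *
s=monitor.state();print(s['t'],s['eef_pos'],s['ft_force'],s['moment'])
im=grab('wrist','w6.png');a=grab('scene','s6.png')
c=cv2.resize(im[220:330,260:380],(600,550),interpolation=cv2.INTER_CUBIC)
q=proj('scene',[540,217,155]).astype(int)
cv2.imwrite('pics/w6c.png',c)
E
```

```text
16.15 [517.02001156 219.6671847  147.27811548] [ 2.38494352 -1.84267264  0.14192008] [-0.37360552 -0.35304077 -0.07277992]
```

View pics/w6c.png

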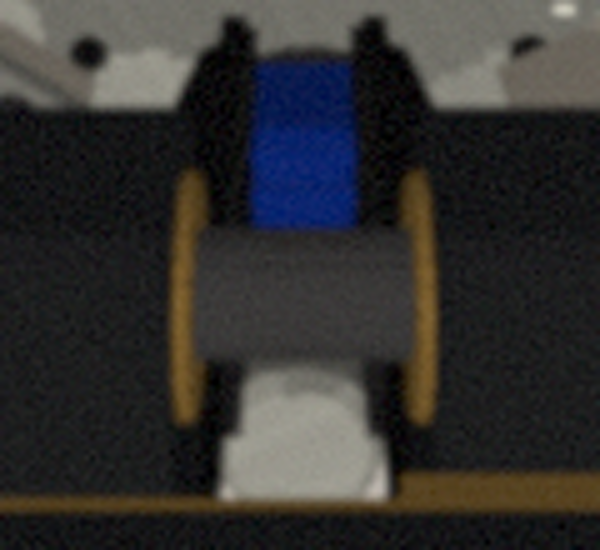

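The grip sits squarely between the pads and the clip hasn't slipped noticeably (rear edge about px y 231). The image budget is used up, so I'll go on by force.

>>> move_arm(
  moves=[-0.007,0,0,0,0,0,0,0],
)

```text
t: 16.5
eef_pos: [517.9, 219.6, 147.2]
tcp_rot: [3.141, 0.0, 3.074]
ft_force: [2.5, -2.3, -0.8]
opening: 0.126
grip_force: 30.0
```

>>> move_arm(
  moves=[-0.007,0,0,0,0,0,0,0],
)

```text
t: 16.75
eef_pos: [518.9, 219.5, 147.2]
tcp_rot: [3.141, 0.0, 3.074]
ft_force: [1.9, -2.3, -1.2]
opening: 0.12
grip_force: 30.0
```

>>> move_arm(
  moves=[-0.007,0,0,0,0,0,0,0],
)

```text
t: 17.0
eef_pos: [519.8, 219.4, 147.1]
tcp_rot: [-3.142, -0.0, 3.074]
ft_force: [1.4, -1.8, 0.2]
opening: 0.123
grip_force: 30.0
```

>>> move_arm(
  moves=[-0.007,0,0,0,0,0,0,0],
)

```text
t: 17.25
eef_pos: [520.9, 219.5, 147.2]
tcp_rot: [3.141, 0.0, 3.074]
ft_force: [0.4, -0.6, -0.3]
opening: 0.124
grip_force: 30.0
```

>>> move_arm(
  moves=[-0.007,0,0,0,0,0,0,0],
)

```text
t: 17.5
eef_pos: [521.4, 219.4, 147.0]
tcp_rot: [-3.142, -0.001, 3.074]
ft_force: [-3.1, -0.2, 0.4]
opening: 0.124
grip_force: 30.0
```

>>> move_arm(
  moves=[-0.006,0,0,0,0,0,0,0],
)

```text
t: 17.75
eef_pos: [521.6, 219.3, 147.0]
tcp_rot: [-3.141, -0.003, 3.074]
ft_force: [-8.1, 1.0, 2.7]
opening: 0.124
grip_force: 30.0
```

>>> move_arm(
  moves=[-0.007,0,0,0,0,0,0,0,0,0,0,0],
)

```text
t: 18.12
eef_pos: [521.8, 219.3, 147.0]
tcp_rot: [-3.141, -0.004, 3.074]
ft_force: [-11.2, 0.8, 3.9]
opening: 0.128
grip_force: 30.0
```

>>> move_arm(
  moves=[0.005,0,0,0,0.007,0,0,0,0,0,0,0],
)

```text
t: 18.5
eef_pos: [521.5, 219.4, 147.0]
tcp_rot: [-3.142, -0.001, 3.074]
ft_force: [-5.4, 0.5, 1.1]
opening: 0.127
grip_force: 30.0
```

>>> move_arm(
  moves=[0.004,0,0,0,0,0,0,0,0,0,0,0,0,0,0,0],
  claw=30,
)

```text
t: 19.0
eef_pos: [521.6, 219.3, 147.2]
tcp_rot: [3.141, 0.0, 3.074]
ft_force: [-0.1, 0.8, -0.6]
opening: 0.317
grip_force: 0.0
```

>>> move_arm(
  moves=[0,0,-0.05,0,0,0,-0.2,0,0,0,-0.3,0,0,0,-0.1,0,0,0,0,0,0,0,0,0],
)

```text
t: 19.75
eef_pos: [521.0, 219.2, 243.5]
tcp_rot: [-3.141, -0.002, 3.074]
ft_force: [-0.6, 0.4, 0.3]
opening: 0.315
grip_force: 0.0
```

```bash
python3 - <<'E'
from h import *
s=monitor.state();print(s['t'],s['eef_pos'],s['ft_force'])
im=grab('wrist','w7.png')
h=cv2.cvtColor(im,cv2.COLOR_BGR2HSV)
m=cv2.inRange(h,(105,120,40),(130,255,255));n,_,st,ce=cv2.connectedComponentsWithStats(m)
for a,b in zip(st,ce):
  if a[4]>8: print(a,b)
u=np.array([np.cos(-.068),np.sin(-.068),0]);v=np.array([-u[1],u[0],0])
S=np.array([553.2,217,0])
for z,a,b in((146.7,-40,0),(168.7,-40,-6),(168.7,-40,6),(168.7,-24,0),(150.7,-13,-15),(150.7,-13,15),(150.7,0,-16.5),(150.7,0,16.5),(150.7,8,-8),(150.7,8,8)): print(z,a,b,proj('wrist',S+a*u+b*v+[0,0,z]).round(1))
x0,y0=285,170
for y in range(y0,y0+62,2): print(y,''.join('#' if m[y,x] else '.' for x in range(x0,x0+75)))
E
```

```text
19.75 [521.00029944 219.17378167 243.49295357] [-0.60908491  0.367599    0.25630342]
[     0      0    640    400 255502] [319.5028806  199.46447386]
[305 196  31  43 490] [320.38163265 216.05102041]
146.7 -40 0 [320.2 193.9]
168.7 -40 -6 [313.4 199.8]
168.7 -40 6 [326.9 199.8]
168.7 -24 0 [320.1 216.8]
150.7 -13 -15 [304.8 221.7]
150.7 -13 15 [335.5 221.7]
150.7 0 -16.5 [303.4 234.2]
150.7 0 16.5 [336.8 234.2]
150.7 8 -8 [312.1 241.7]
150.7 8 8 [328.2 241.7]
170 ...........................................................................
172 ...........................................................................
174 ...........................................................................
176 ...........................................................................
178 ...........................................................................
180 ...........................................................................
182 ...........................................................................
184 ........................................................................
[... 1143 characters left out ...]
...............############.................................
216 ...............................##########..................................
218 ...............................##########..................................
220 ...............................##########..................................
222 ......................####...#############....###..........................
224 .....................#############################.........................
226 .....................##########.........##########.........................
228 .....................####......................###.........................
230 .....................###........................###........................
```

```bash
python3 -c "
from h import *
print(order.job_done())"
```

```text
the job is handed in; nothing more can be done
None
```

The job is handed in: the stirrer is fully down (hard stop, 22 N push), the blue clip was pressed into the groove to a hard stop at about 11 N, and it is released. The final camera measurement puts the clip within about 1 mm of its seated position, but I felt no clear snap: the wrist readings stayed under 4 N until the stop, not the expected 10–15 N.

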